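# Tip the stone tile out of its serving stand and lay it on the mat

### The arm

A 6-joint arm with a two-finger parallel gripper is mounted at the origin on a cart in front of the work surface, level with it; the furniture and walls round the work are solid. World frame = base frame: x ahead of the robot, y to its left, z up, the work surface at z = 0. Lengths are in mm, angles in rad, forces in N, time in s.
With the tool pointing down it reaches from about 275 to 825 mm from the base axis. Payload 4.9 kg.
Tool frame: the origin (TCP) lies on the mounting face of the last link; the fingertips stand env.nose_length ahead of it and the grasp point (between the pads) lies 155 mm ahead of it (env.nose_length is the distance from the TCP to the fingertips, in mm); z points along the fingers, y is the line along which they close (so a half turn about z gives the same grasp; the last joint's range is limited). The gripper opens to 85 mm and grips with 20 to 120 N. Pads are 22 mm wide; open, the fingers measure 114 mm over their backs; the gripper's body (76 mm by 85 mm) begins 54 mm behind the grasp point. The pads swing forward as they close: fully open they stand 13 mm farther back than shut.
Start: joints at [-1.442, 0.326, -0.193, 1.052, 0, 1.437], TCP at [142.893, -531.132, 404.681] pointing down, gripper open.
Joint ranges: [-2.65, 2.65], [-0.97, 1.79], [-1.3, 1.35], [-1.93, 2.1], [-1.47, 1.37], [-3.14, 3.14]. Speed limits (rad/s): [2.57, 2.57, 3.14, 3.14, 3.14, 3.14].

### API

Orientations are given as a unit quaternion [w, x, y, z].
In Python, from plant import telemetry, vision, sign_off, env gives the robot as it stands.
- The arm moves only by the tool pendant, called after "Request:" by a JSON object that holds its "op" and its "data". Schema: {"type":"object","properties":{"offsets":{"type":"array","items":{"type":"number"},"minItems":6,"maxItems":120},"aperture":{"type":"number"},"grip_force":{"type":"number"},"only":{"type":"string"},"quiet":{"type":"boolean"},"lines":{"type":"string"}},"required":["offsets"],"additionalProperties":false}. offsets is one flat list of numbers that holds 1 to 20 rows one after another, with no inner brackets; each row has 6 numbers: dx, dy, dz in m, then a rotation vector rx, ry, rz in units of 0.1 rad; each row shifts and turns the commanded pose from where the row before left it, along the tool's axes as they then stand; what a row does not reach is not made up. A row lasts 1/12 s, in which the tool goes at most 41.7 mm and 0.125 rad, less where a joint would pass 70% of its speed; a pose out of reach is approached as far as the arm can. aperture is the finger opening in mm, set as the call begins (left out keeps the last). The fingers move at their own pace and stop on an object; grip_force is the grip in N (left out, the last holds). Time passes only in rows, so rows that do not move let the fingers close. The tool returns the time, the measured TCP pose, the force, the opening and the grip force at its end. only (a regular expression) keeps the lines of the reply that match it, lines (a string "A,B") keeps lines A to B, and quiet returns only ok. Input that does not fit is refused with a message, and nothing moves.
- telemetry.sense(): the state, without advancing time (a new reading comes with each control period).
- vision.read_camera(name): name is "scene" or "side" or "wrist"; returns a dict with "pixels" (400x640x3 uint8, red, green, blue), "mtx" (3x3 intrinsics, pixels), "origin" and "rotation" of the camera in the world. Camera axes: x right, y down, z forward; pixel columns grow to the right and rows downward; lengths in mm; the calibration is good to about 2 mm. The wrist camera is an equidistant fisheye: a pixel r from the principal point sees the ray r / f radians off the axis. A picture is of the moment at which its call begins. There is no depth.
- sign_off(): hands the job in; it is judged then, once.
The state is a dict: "time": time; "joint_positions": joint angles; "qd": joint speeds; "joint_efforts": joint torques, N m; "tcp_pos": TCP position; "tool_rot": TCP orientation; "contact_force": force on the tool from outside, world axes, zero at the start; "torque": the same for the moment, N m; "width": finger opening in mm; "gripper_force": force on a finger pad.
Only numpy, scipy, OpenCV 4.12 (cv2) and the standard library are available. Lean on these libraries where they do the work, as an engineer would, in place of code of your own. Each camera call takes 0.05 s, during which the arm holds its last target. There are 200 camera calls.

### The job

The stone serving tile lies flush in its wooden stand, on a cradle that pivots. Press its end beside the thumb notch all the way down so that the other end tips up and stays up; then take the tile by the raised end, lift it out and set it down flat, without dropping it, in the middle of the round cork mat. Leave the other things on the worktop where they stand.

Things in the scene. Friction and masses are not known exactly. Their poses are not given: they have to be found in the camera images.
- stand: Fixed beech block 190 (its x) x 100 mm (its y), top 50 mm above the worktop; origin: centre of its underside. Its recess, 146 x 64 mm, centred, holds the tile with 3 mm of play all round, too little for a finger. The +x end wall has a thumb notch 36 mm wide, down to 26 mm above the worktop; the -x end wall is full height.
- cradle (a joint): Tilt of the steel plate under the tile about the pivot, rad: 0 level (tile flush), 0.42 stop. Grows as the tile is pressed down on the notch (+x) side of the pivot, which raises the -x end; pressing the -x side does nothing. Stiff friction, about 0.1 N m (some 4 N of pressing 35 mm from the pivot): it stays where it is left.
- pivot (a point): Middle of the cradle's axis, which runs along the stand's y: in the stand's frame at x = +10 mm, 37 mm above the worktop. The cradle plate is 6 mm thick, its top (on which the tile rests) 3 mm above the axis; it is 46 mm wide and reaches 74 mm to the -x side and 54 mm to the +x side.
- tile: Loose marble tile 140 (its x) x 58 (its y) x 10 mm, about 0.2 kg; origin: centre of its underside. It starts in the stand, axes along the stand's, +x end at the notch, top flush with the stand's top. With the cradle at its stop the -x end's upper edge stands about 31 mm above the stand's top, and the long sides can be pinched there across the 58 mm.
- mat: Fixed round cork mat, 220 mm across, 6 mm thick; origin at the centre of its underside.
- spice_jar_1: Bystander: small glass spice jar with a dark cap, 41 mm across, 105 mm tall; origin at the centre of its underside.
- mug_1: Bystander: small striped cup with a handle, 63 x 87 mm, 52 mm tall; origin at the centre of its underside.
- tin_2: Bystander: low round tin, 75 mm across, 58 mm tall; origin at the centre of its underside.
- spice_jar_4: Bystander: small glass spice jar with a green cap, 46 mm across, 106 mm tall; origin at the centre of its underside.
- mill_1: Bystander: turned wooden pepper mill, 58 mm across, 150 mm tall; origin at the centre of its underside.
Mind the look-alikes: they are no part of the job. Of the things that look like the mat, the larger one is meant.

How it is judged (in metres and radians):
On the way:
1. the tile's notch end has been pressed down so that the other end stands up (cradle tilted beyond 0.3 rad) (value of joint cradle above 0.3 rad), for 0.2 s.
At the end, for the whole second after the job is handed in: The tile lies at rest flat on the cork mat (tilt under 0.06 rad, underside within 4 mm of the mat's top), its centre within 35 mm of the mat's centre, released (horizontal distance between tile and mat below 0.035 m and angle between tile's own z axis and vertical below 0.06 rad and z of tile in the frame of mat below 0.01 m and linear speed of tile below 0.02 m/s and contact force between the fingers and tile below 0.1 N); the robot touches nothing.
It fails at once if the tile is dropped onto the mat (it comes down on it faster than 0.7 m/s, a fall of more than about 30 mm) (horizontal distance between tile and mat below 0.15 m and z of tile in the frame of mat below 0.03 m and linear speed of tile above 0.7 m/s).
It fails at once if one of the jars, the cup, the tin or the mill is moved more than 40 mm (distance of any of spice_jar_1, mug_1, tin_2, spice_jar_4, mill_1 from where it was at the start of the episode above 0.04 m).
It also fails if it takes over 48 s, if anything falls off the work surface, if the arm or the gripper's body presses on something with over 40 N, if the wrist force passes 120 N, or if a joint passes its speed limit or range.

## Working session

There is one attempt and no reset: what is moved stays moved. The work goes in short steps, Python scripts to look and compute and a tool call to move; the robot and the scene stay as the last step left them, time stands still between calls to the robot, and variables do not carry over. Pictures are saved under pics/ and viewed, at most 12 in all, crops included, and the job is handed in when it is done.

```bash
ls; mkdir -p pics
```

Run:
```python
from plant import telemetry, vision, env
import cv2,pickle,numpy as np
print(env.nose_length)
d={}
for n in ["scene","side","wrist"]:
    c=vision.read_camera(n); d[n]=c
    cv2.imwrite(f"pics/{n}0.png",c["pixels"][:,:,::-1])
    print(n,np.array(c["origin"]).round(1),np.array(c["rotation"]).round(3).tolist(),np.array(c["mtx"]).round(1).tolist())
pickle.dump(d,open("cams0.pkl","wb"))
print(telemetry.sense())
```

```text
pics
173.4
scene [ 745.1 -500.6  991.5] [-0.371, 0.923, 0.098, -0.039] [[490.3, 0.0, 323.9], [0.0, 490.3, 209.2], [0.0, 0.0, 1.0]]
side [ 290.3 -404.2  543.6] [-0.485, 0.862, -0.124, 0.084] [[371.7, 0.0, 316.5], [0.0, 371.7, 197.8], [0.0, 0.0, 1.0]]
wrist [ 223.6 -508.9  372.8] [0.13, 0.783, -0.6, -0.1] [[309.7, 0.0, 324.5], [0.0, 309.7, 202.7], [0.0, 0.0, 1.0]]
{'time': 0.15, 'joint_positions': array([-1.44218278e+00,  3.26797419e-01, -1.93350096e-01,  1.05199654e+00,
       -5.94762887e-06,  1.43656045e+00]), 'qd': array([-0.00321025, -0.0034245 ,  0.00127417, -0.00131602,  0.00084129,
       -0.00210031]), 'joint_efforts': array([ 2.71571917e-03, -4.43700850e+01,  2.62666762e+01,  1.03007496e-02,
        3.99500379e-07,  3.13787694e-06]), 'tcp_pos': array([ 142.87249607, -530.90310528,  404.07015373]), 'tool_rot': array([-6.73870545e-04,  9.91375971e-01,  1.31046672e-01, -1.07945696e-06]), 'contact_force': array([-0.1223505 ,  0.01534322,  0.28689684]), 'torque': array([ 0.05397179, -0.04763707,  0.02914826]), 'gripper_force': 0.0, 'width': 85.7793957034619}
```

View pics/scene0.png

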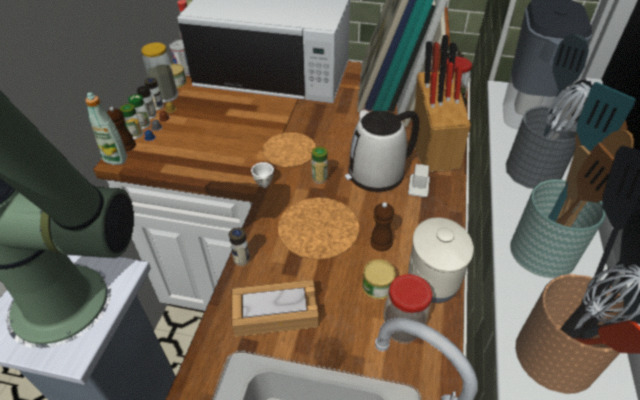

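View pics/side0.png

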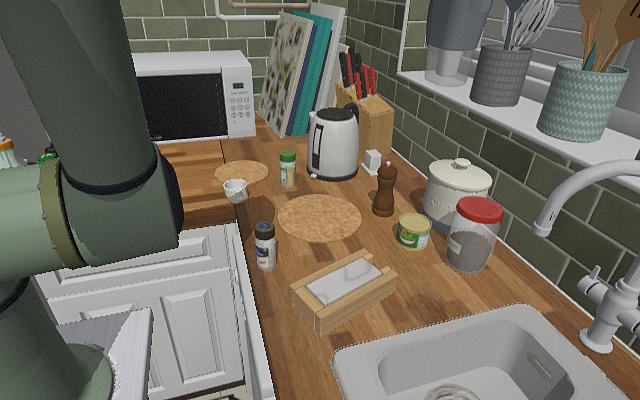

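Scene view: the stand is at (275,305). There are two cork discs, a larger one at (318,227) and a smaller look-alike at (289,149). In the side view these are at (343,290), (320,216) and (241,172). The mat I want is the larger disc; the only marble tile is the one in the stand. The notch end still has to be identified, so next come measurements and one close crop.

Create h.py:
```python
import numpy as np, cv2
def ray(c,uv):
    uv=np.atleast_2d(np.float64(uv)); K=np.array(c["mtx"]); R=np.array(c["rotation"])
    p=np.c_[(uv-K[:2,2])/[K[0,0],K[1,1]],np.ones(len(uv))]
    return np.array(c["origin"]),p@R.T
def plane(c,uv,z):
    o,d=ray(c,uv); return o+d*((z-o[2])/d[:,2])[:,None]
def proj(c,P):
    p=(np.atleast_2d(P)-c["origin"])@np.array(c["rotation"]); K=np.array(c["mtx"])
    return p[:,:2]/p[:,2:]*[K[0,0],K[1,1]]+K[:2,2]
```

Run:
```python
import pickle,cv2,numpy as np
from h import *
d=pickle.load(open("cams0.pkl","rb"))
print((np.array(d["scene"]["rotation"]).shape))
for n,roi,ms in [("scene",(225,275,325,335),(318,227)),("side",(285,240,405,335),(320,216))]:
    c=d[n]; im=c["pixels"]; hsv=cv2.cvtColor(im,cv2.COLOR_RGB2HSV)
    x0,y0,x1,y1=roi
    m=np.zeros(im.shape[:2],np.uint8); s=hsv[y0:y1,x0:x1]
    m[y0:y1,x0:x1]=((s[...,1]<45)&(s[...,2]>140))*255
    cs=max(cv2.findContours(m,0,2)[0],key=cv2.contourArea)
    P=plane(c,cs[:,0],50)
    r=cv2.minAreaRect(P[:,:2].astype(np.float32)); print(n,"tile",r, cv2.contourArea(cs))
    # cork: colour near seed
    lab=cv2.cvtColor(cv2.GaussianBlur(im,(5,5),0),cv2.COLOR_RGB2LAB).astype(int); seed=np.median(lab[ms[1]-8:ms[1]+8,ms[0]-12:ms[0]+12].reshape(-1,3),0)
    mm=(np.abs(lab-seed).max(2)<22).astype(np.uint8)*255
    mm=cv2.morphologyEx(mm,2,np.ones((5,5)))
    for k in cv2.findContours(mm,0,2)[0]:
        if cv2.contourArea(k)<500: continue
        Q=plane(c,cv2.convexHull(k)[:,0],6)[:,:2].astype(np.float32)
        ctr,rad=cv2.minEnclosingCircle(Q); print(n,"cork",k[:,0].mean(0).round(),ctr,rad,cv2.fitEllipse(Q) if len(Q)>5 else "")
    # bystanders: foot pixels on z=0
feet={"scene":dict(jar1=(240,262),mug=(263,186),tin=(377,295),jar4=(319,179),mill=(381,247)),"side":dict(jar1=(265,267),mug=(236,200),tin=(413,246),jar4=(288,186),mill=(383,214))}
for n in feet:
    for k,v in feet[n].items(): print(n,k,plane(d[n],v,0)[0,:2].round())
a=cv2.resize(d["side"]["pixels"][240:340,280:410],None,fx=4,fy=4,interpolation=2)
b=cv2.resize(d["scene"]["pixels"][270:340,220:330],None,fx=4,fy=4,interpolation=2)
o=np.zeros((600,800,3),np.uint8); o[:280,:440]=b; 
a=cv2.resize(a,(360*520//520,277)); o[290:567,:360]=a
cv2.imwrite("pics/crop.png",o[:570,:450,::-1])
```

```text
(4,)Traceback (most recent call last):
  File "<stdin>", line 11, in <module>
  File "h.py", line 7, in plane
    o,d=ray(c,uv); return o+d*((z-o[2])/d[:,2])[:,None]
        ~~~^^^^^^
  File "h.py", line 5, in ray
    return np.array(c["origin"]),p@R.T
                                 ~^~~~
ValueError: matmul: Input operand 1 has a mismatch in its core dimension 0, with gufunc signature (n?,k),(k,m?)->(n?,m?) (size 4 is different from 3)
```

The rotation is a quaternion, so I'll convert it.

Create h.py:
```python
import numpy as np, cv2
from scipy.spatial.transform import Rotation as Rn
def rot(q): return Rn.from_quat(np.roll(q,-1)).as_matrix()
def ray(c,uv):
    uv=np.atleast_2d(np.float64(uv)); K=np.array(c["mtx"])
    p=np.c_[(uv-K[:2,2])/[K[0,0],K[1,1]],np.ones(len(uv))]
    return np.array(c["origin"]),p@rot(c["rotation"]).T
def plane(c,uv,z):
    o,d=ray(c,uv); return o+d*((z-o[2])/d[:,2])[:,None]
```

Run:
```python
import pickle,cv2,numpy as np
from h import *
d=pickle.load(open("cams0.pkl","rb"))
for n,roi,ms in [("scene",(225,275,325,335),(318,227)),("side",(285,240,405,335),(320,216))]:
    c=d[n]; im=c["pixels"]; hsv=cv2.cvtColor(im,cv2.COLOR_RGB2HSV)
    x0,y0,x1,y1=roi
    m=np.zeros(im.shape[:2],np.uint8); s=hsv[y0:y1,x0:x1]
    m[y0:y1,x0:x1]=((s[...,1]<45)&(s[...,2]>140))*255
    cs=max(cv2.findContours(m,0,2)[0],key=cv2.contourArea)
    P=plane(c,cs[:,0],50)
    r=cv2.minAreaRect(P[:,:2].astype(np.float32)); print(n,"tile",r, cv2.boxPoints(r).round().tolist())
    lab=cv2.cvtColor(cv2.GaussianBlur(im,(5,5),0),cv2.COLOR_RGB2LAB).astype(int); seed=np.median(lab[ms[1]-8:ms[1]+8,ms[0]-12:ms[0]+12].reshape(-1,3),0)
    mm=(np.abs(lab-seed).max(2)<22).astype(np.uint8)*255
    mm=cv2.morphologyEx(mm,2,np.ones((5,5)))
    for k in cv2.findContours(mm,0,2)[0]:
        if cv2.contourArea(k)<500: continue
        Q=plane(c,cv2.convexHull(k)[:,0],6)[:,:2].astype(np.float32)
        ctr,rad=cv2.minEnclosingCircle(Q); print(n,"cork",k[:,0].mean(0).round(),np.round(ctr),round(rad),[np.round(q) for q in cv2.fitEllipse(Q)] if len(Q)>5 else "")
feet={"scene":dict(jar1=(240,262),mug=(263,186),tin=(377,295),jar4=(319,179),mill=(381,247)),"side":dict(jar1=(265,267),mug=(236,200),tin=(413,246),jar4=(288,186),mill=(383,214))}
for n in feet:
    print(n,{k:plane(d[n],v,0)[0,:2].round().tolist() for k,v in feet[n].items()})
b=cv2.resize(d["scene"]["pixels"][275:337,225:325],None,fx=5,fy=5,interpolation=2)
a=cv2.resize(d["side"]["pixels"][243:335,285:403],(385,300),interpolation=2)
o=np.zeros((600,500,3),np.uint8); o[:310-10,:500]=b[:300]; o[300:,:385]=a
cv2.imwrite("pics/crop.png",o[:,:,::-1])
```

```text
scene tile ((507.58197021484375, 76.86810302734375), (139.74542236328125, 61.06858825683594), 19.438697814941406) [[432.0, 82.0], [452.0, 25.0], [584.0, 71.0], [563.0, 129.0]]
scene cork [276. 302.] [496. 103.] 108 [array([497., 104.]), array([156., 228.]), np.float64(111.0)]
scene cork [318. 229.] [544. 362.] 113 [array([545., 360.]), array([219., 220.]), np.float64(28.0)]
scene cork [289. 150.] [379. 651.] 94 [array([378., 658.]), array([163., 181.]), np.float64(127.0)]
scene cork [448. 113.] [863. 957.] 93 [array([870., 957.]), array([133., 178.]), np.float64(160.0)]
side tile ((507.2821350097656, 75.67313385009766), (140.74452209472656, 60.19426345825195), 19.69192886352539) [[431.0, 80.0], [451.0, 24.0], [584.0, 71.0], [563.0, 128.0]]
side cork [379. 321.] [548.   6.] 43 [array([549.,   5.]), array([49., 93.]), np.float64(172.0)]
side cork [459. 288.] [744.  37.] 73 [array([743.,  32.]), array([ 44., 165.]), np.float64(2.0)]
side cork [411. 217.] [777. 299.] 91 [array([780., 298.]), array([ 78., 186.]), np.float64(165.0)]
side cork [334. 262.] [545. 262.] 246 [array([538., 270.]), array([261., 527.]), np.float64(174.0)]
side cork [238. 174.] [374. 646.] 100 [array([377., 653.]), array([164., 192.]), np.float64(135.0)]
scene {'jar1': [377.0, 204.0], 'mug': [352.0, 485.0], 'tin': [731.0, 178.0], 'jar4': [507.0, 549.0], 'mill': [721.0, 328.0]}
side {'jar1': [376.0, 206.0], 'mug': [349.0, 499.0], 'tin': [724.0, 185.0], 'jar4': [507.0, 540.0], 'mill': [715.0, 328.0]}
```

View pics/crop.png

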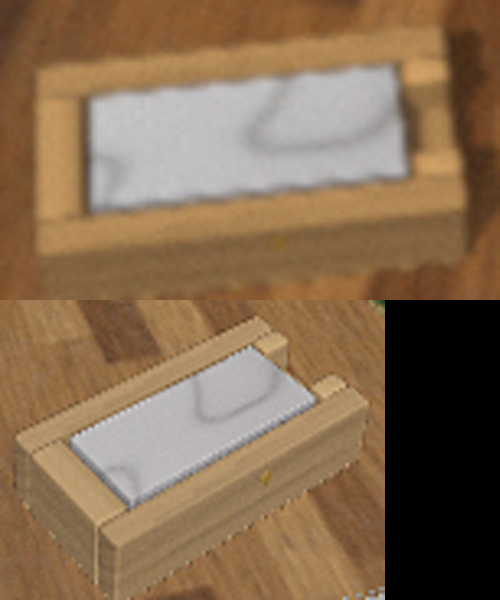

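The crop shows the notch at the right-hand end in both views: scene about (310,296), side about (380,262). That is the stand's +x end, pointing along world yaw ≈ 0.342 rad. The tile centre is (507.4, 76.3) and measures 140×60 from both views, which fits. The mat centre is (545, 360) with a fitted diameter of 220, also correct. The press point is stand x = +58, world (562, 96). The transit runs at TCP z = 404 with the fingers closed.

Units first: shifts go in m and turns go in units of 0.1 rad. So 30 mm is 0.03, -22.5 mm is -0.0225, -0.079 rad is -0.79.

Request:
{"op": "pendant", "data": {"offsets": [0,0,0,0,0,-0.79,0.03,-0.0225,0,0,0,0,0.03,-0.0225,0,0,0,0,0.03,-0.0225,0,0,0,0,0.03,-0.0225,0,0,0,0,0.03,-0.0225,0,0,0,0,0.03,-0.0225,0,0,0,0,0.03,-0.0225,0,0,0,0,0.03,-0.0225,0,0,0,0,0.03,-0.0225,0,0,0,0,0.03,-0.0225,0,0,0,0,0.03,-0.0225,0,0,0,0,0.03,-0.0225,0,0,0,0,0.03,-0.0225,0,0,0,0,0.03,-0.0225,0,0,0,0,0.03,-0.0225,0,0,0,0,0.03,-0.0225,0,0,0,0,0.03,-0.0225,0,0,0,0,0.03,-0.0225,0,0,0,0,0.03,-0.0225,0,0,0,0], "aperture": 0, "grip_force": 20}}

```text
time: 1.82
tcp_pos: [537.2, 64.6, 404.5]
tool_rot: [0.0, 0.985, 0.17, -0.0]
contact_force: [0.9, -0.2, 0.8]
width: -0.3
gripper_force: 0.0
```

Create st.py:
```python
# TCP/tip in stand frame and tool-frame offset to goals
from h import *
from plant import telemetry
s=telemetry.sense(); R=rot(s["tool_rot"]); S=Rn.from_euler("z",0.342).as_matrix(); O=np.array([507.4,76.3,0])
p=s["tcp_pos"]; print("t",s["time"],"tcp stand",(S.T@(p-O)).round(1),"rot vs stand-down",(Rn.from_matrix(R.T@S@np.diag([1,-1,-1.]))).as_rotvec().round(3),"F",s["contact_force"].round(1),"w",round(s["width"],1),"g",s["gripper_force"],"q",s["joint_positions"].round(2))
```

```bash
python3 st.py; python3 -c "from plant import env; print(env.nose_length)"
```

```text
t 1.8167 tcp stand [ 24.2 -21.  404.5] rot vs stand-down [-0.  0.  0.] F [ 0.9 -0.2  0.8] w -0.3 g 0.0 q [-0.02  0.31 -0.22  1.04 -0.    2.78]
173.4
```

Request:
{"op": "pendant", "data": {"offsets": [0.0338,-0.021,0,0,0,0,0,0,0.035,0,0,0,0,0,0.035,0,0,0,0,0,0.035,0,0,0,0,0,0.035,0,0,0,0,0,0.032,0,0,0,0,0,0,0,0,0,0,0,0,0,0,0]}}

```text
time: 2.48
tcp_pos: [560.4, 93.8, 231.3]
tool_rot: [-0.0, 0.985, 0.17, -0.002]
contact_force: [-0.5, -0.1, 1.0]
width: -0.3
gripper_force: 0.0
```

```bash
python3 st.py
```

Run:
```python
from plant import vision
import cv2,numpy as np
a=vision.read_camera("side")["pixels"][180:340,270:430]
b=vision.read_camera("scene")["pixels"][230:350,210:330]
o=np.hstack([cv2.resize(a,(400,400),interpolation=2),cv2.resize(b,(400,400),interpolation=2)])
cv2.imwrite("pics/press0.png",o[:,:,::-1])
```

```text
t 2.4833 tcp stand [ 55.8  -1.3 231.3] rot vs stand-down [-0.001  0.005 -0.   ] F [-0.5 -0.1  1. ] w -0.3 g 0.0 q [ 0.04  0.53 -0.36  0.68  0.    2.84]
```

View pics/press0.png

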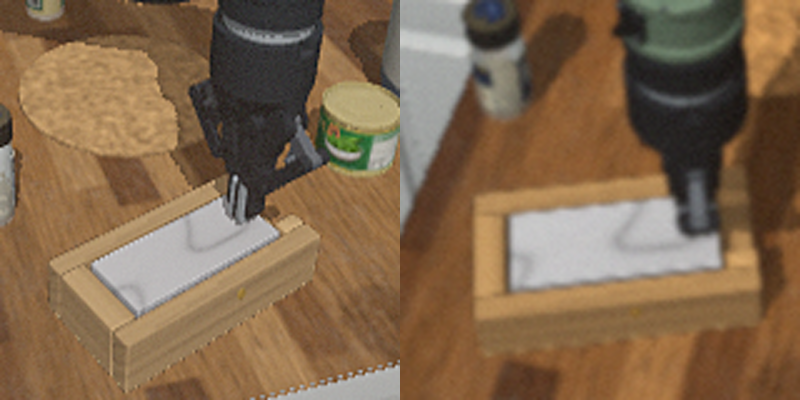

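The fingertips hang over the notch end of the tile, at about (245,215) in the left half and (695,230) in the right half. They are centred across it. Pressing gently now.

Request:
{"op": "pendant", "data": {"offsets": [0.002,-0.001,0.005,0,0,0,0,0,0.004,0,0,0,0,0,0.003,0,0,0,0,0,0.003,0,0,0,0,0,0.003,0,0,0,0,0,0.002,0,0,0,0,0,0,0,0,0]}}

```text
time: 3.17
tcp_pos: [563.7, 95.5, 212.9]
tool_rot: [0.0, 0.985, 0.17, 0.001]
contact_force: [4.7, 1.3, 3.9]
width: 0.3
gripper_force: 2.2
```

```bash
python3 st.py
```

```text
t 3.1667 tcp stand [ 59.5  -0.8 212.9] rot vs stand-down [ 0.001 -0.002 -0.   ] F [4.7 1.3 3.9] w 0.3 g 2.1563490573316813 q [ 0.04  0.56 -0.37  0.64  0.    2.84]
```

Converted, 2 mm is 0.002, 1 mm is 0.001.

Request:
{"op": "pendant", "data": {"offsets": [0,0,0.002,0,0,0,0,0,0.002,0,0,0,0,0,0.001,0,0,0,0,0,0,0,0,0]}}

```text
time: 3.5
tcp_pos: [563.1, 95.3, 207.5]
tool_rot: [0.0, 0.985, 0.17, 0.0]
contact_force: [4.4, 0.8, 2.6]
width: -0.2
gripper_force: 2.1
```

```bash
python3 st.py
```

```text
t 3.5 tcp stand [ 58.9  -0.7 207.5] rot vs stand-down [ 0. -0. -0.] F [4.4 0.8 2.6] w -0.2 g 2.099976371973753 q [ 0.04  0.57 -0.38  0.63 -0.    2.84]
```

Request:
{"op": "pendant", "data": {"offsets": [0,0,0.001,0,0,0,0,0,0,0,0,0]}}

```text
time: 3.67
tcp_pos: [563.1, 95.3, 206.8]
tool_rot: [0.0, 0.985, 0.17, 0.0]
contact_force: [3.6, 0.2, 3.8]
width: 0.3
gripper_force: 2.6
```

```bash
python3 st.py
```

```text
t 3.6667 tcp stand [ 58.9  -0.7 206.8] rot vs stand-down [ 0. -0. -0.] F [3.6 0.2 3.8] w 0.3 g 2.606277633458376 q [ 0.04  0.57 -0.38  0.63 -0.    2.84]
```

Converted, 1 mm is 0.001.

Request:
{"op": "pendant", "data": {"offsets": [0,0,0.001,0,0,0,0,0,0.001,0,0,0,0,0,0,0,0,0], "only": "tcp|force"}}

```text
tcp_pos: [563.1, 95.4, 206.2]
contact_force: [0.1, 0.2, 15.9]
gripper_force: 7.2
```

Request:
{"op": "pendant", "data": {"offsets": [0,0,0.001,0,0,0,0,0,0.001,0,0,0,0,0,0,0,0,0], "only": "tcp|force"}}

```text
tcp_pos: [563.1, 95.4, 205.8]
contact_force: [-3.6, -0.0, 28.0]
gripper_force: 12.2
```

```bash
python3 - <<'E'
from plant import vision
import cv2,numpy as np
a=vision.read_camera("side")["pixels"][180:340,270:430]
b=vision.read_camera("scene")["pixels"][230:350,210:330]
o=np.hstack([cv2.resize(a,(400,400),interpolation=2),cv2.resize(b,(400,400),interpolation=2)])
cv2.imwrite("pics/press1.png",o[:,:,::-1])
E
```

```text
(no output)
```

View pics/press1.png

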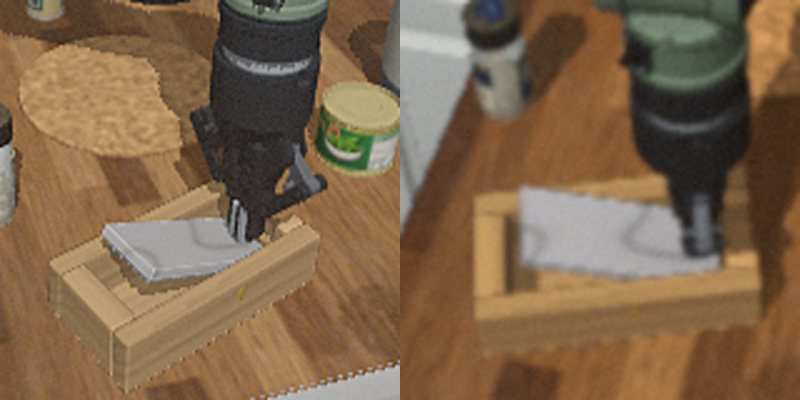

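The tile is tipped to its stop: force rose to 28 N, and the raised end shows at (103–152, 227–275) in the left half. Backing off, then measuring the raised end.

Converted, -40 mm is -0.04, -20 mm is -0.02.

Request:
{"op": "pendant", "data": {"offsets": [0,0,-0.006,0,0,0,0,0,-0.02,0,0,0,0,0,-0.04,0,0,0,0,0,-0.04,0,0,0,0,0,0,0,0,0], "only": "time|tcp"}}

```text
time: 4.68
tcp_pos: [563.8, 95.4, 314.6]
```

Run:
```python
from plant import vision
from h import *
S=Rn.from_euler("z",0.342).as_matrix(); O=np.array([507.4,76.3,0])
for n,roi in [("scene",(225,270,325,335)),("side",(285,240,405,335))]:
    c=vision.read_camera(n); im=c["pixels"]; hsv=cv2.cvtColor(im,cv2.COLOR_RGB2HSV)
    cv2.imwrite(f"pics/up_{n}.png",im[:,:,::-1])
    x0,y0,x1,y1=roi; m=np.zeros(im.shape[:2],np.uint8); s=hsv[y0:y1,x0:x1]
    m[y0:y1,x0:x1]=((s[...,1]<45)&(s[...,2]>140))*255
    k=max(cv2.findContours(m,0,2)[0],key=cv2.contourArea)
    q=cv2.approxPolyDP(k,4,True)[:,0]
    o,d=ray(c,q); d=d@S; o=S.T@(o-O)
    # intersect with expected tilted top plane: through pivot (10,37), normal (sin,cos), offset 13
    nn=np.array([np.sin(.42),0,np.cos(.42)]); t=(13-nn@(o-[10,0,37]))/(d@nn)
    P=o+d*t[:,None]; loc=(P-[10,0,37])@np.array([np.cos(.42),0,-np.sin(.42)])
    for a,b,l in zip(q,P,loc): print(n,a,b.round(1),"along",l.round(1))
```

```text
scene [246 287] [-58.3  26.4  81.7] along -80.6
scene [247 307] [-57.3 -25.9  81.3] along -79.6
scene [304 310] [ 66.  -14.7  26.3] along 55.5
scene [302 294] [65.8 29.  26.3] along 55.3
side [374 278] [ 67.5 -12.9  25.6] along 57.2
side [361 267] [68.9 26.7 24.9] along 58.7
side [311 271] [-61.4  25.5  83.1] along -84.0
side [329 291] [-67.3 -34.1  85.7] along -90.4
side [356 288] [ -4.4 -35.4  57.7] along -21.6
```

The raised end is where the geometry puts it: top edge at stand x ≈ −58, z ≈ 81.5, "along" −80. The next rows open the fingers and tilt the tool square to the tile.

Request:
{"op": "pendant", "data": {"offsets": [0,0,0,0,-1.05,0,0,0,0,0,-1.05,0,0,0,0,0,-1.05,0,0,0,0,0,-1.05,0,0.006,-0.001,0.02,0,0,0,0.006,0,0.02,0,0,0,0,0,0,0,0,0,0,0,0,0,0,0], "aperture": 85, "only": "time|width"}}

```text
time: 5.45
width: 85.3
```

Add to st.py:
```python
a=.42; v=S.T@(p-O)-[10,0,37]; print("pivot-local x %.1f y %.1f z %.1f"%(v[0]*np.cos(a)-v[2]*np.sin(a),v[1],v[0]*np.sin(a)+v[2]*np.cos(a)))
```

```bash
python3 st.py
```

Run:
```python
from plant import vision
import cv2,numpy as np
a=vision.read_camera("side")["pixels"][160:320,250:410]
b=vision.read_camera("scene")["pixels"][220:340,210:330]
o=np.hstack([cv2.resize(a,(400,400),interpolation=2),cv2.resize(b,(400,400),interpolation=2)])
cv2.imwrite("pics/pre.png",o[:,:,::-1])
```

```text
t 5.45 tcp stand [ 51.6   0.8 264.8] rot vs stand-down [-0.002  0.427  0.   ] F [ 0.1 -0.1  0.3] w 85.3 g 0.0 q [ 0.06  0.67 -0.07  1.25 -0.11  2.89]
pivot-local x -54.9 y 0.8 z 225.0
```

View pics/pre.png

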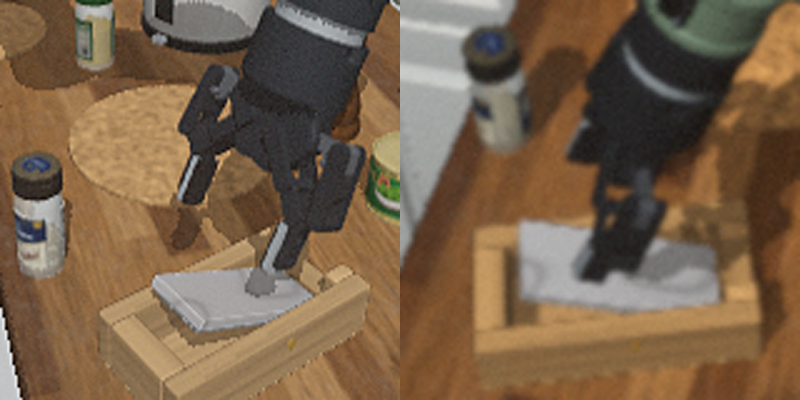

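The fingers straddle the raised part of the tile at about (190,190) and (280,260) in the left half, with the cradle still up. Going in.

Request:
{"op": "pendant", "data": {"offsets": [-0.001,0.0005,0.015,0,0,0,0,0,0.015,0,0,0,0,0,0.012,0,0,0,0,0,0.008,0,0,0,0,0,0.004,0,0,0,0,0,0,0,0,0,0,0,0,0,0,0], "only": "time|width"}}

```text
time: 6.13
width: 85.0
```

```bash
python3 st.py
```

```text
t 6.1333 tcp stand [ 3.090e+01 -2.000e-01  2.191e+02] rot vs stand-down [ 0.     0.419 -0.   ] F [-1.  -0.6 -0.2] w 85.0 g 0.0 q [ 0.05  0.68 -0.17  1.12 -0.12  2.88]
pivot-local x -55.2 y -0.2 z 174.8
```

Request:
{"op": "pendant", "data": {"offsets": [0,0,0,0,0,0,0,0,0,0,0,0,0,0,0,0,0,0,0,0,0,0,0,0,0,0,0,0,0,0,0,0,0,0,0,0], "aperture": 40, "grip_force": 80, "only": "time|width"}}

```text
time: 6.63
width: 55.4
```

```bash
python3 st.py
```

Run:
```python
from plant import vision
import cv2,numpy as np
a=vision.read_camera("side")["pixels"][160:320,250:410]
b=vision.read_camera("scene")["pixels"][220:340,210:330]
o=np.hstack([cv2.resize(a,(400,400),interpolation=2),cv2.resize(b,(400,400),interpolation=2)])
cv2.imwrite("pics/grip.png",o[:,:,::-1])
```

```text
t 6.6333 tcp stand [ 3.090e+01 -1.000e-01  2.189e+02] rot vs stand-down [-0.     0.419 -0.   ] F [1.5 1.8 4.8] w 55.4 g 83.82498979568481 q [ 0.05  0.68 -0.17  1.12 -0.12  2.88]
pivot-local x -55.1 y -0.1 z 174.6
```

View pics/grip.png

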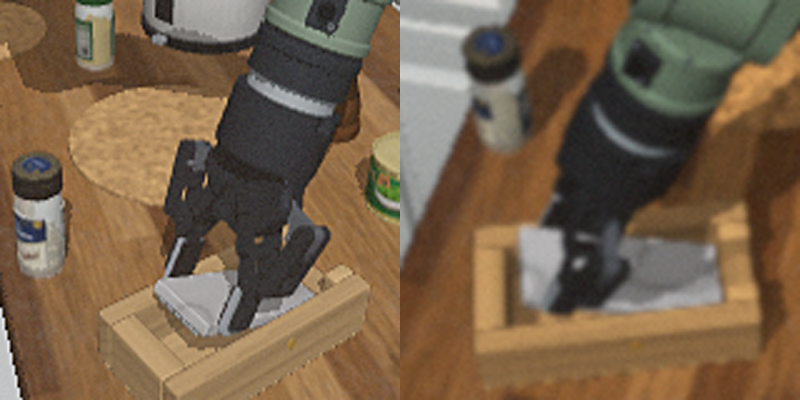

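The tile is gripped across its sides: width 55 mm, 84 N, fingertip at its lower edge near (230,330) in the left half. Lifting vertically, with a grip check.

Converted, -2 mm is -0.002, -18 mm is -0.018.

Request:
{"op": "pendant", "data": {"offsets": [0,0,0,0,0,0,-0.002,0,-0.0045,0,0,0,-0.004,0,-0.009,0,0,0,-0.006,0,-0.0135,0,0,0,-0.008,0,-0.018,0,0,0,-0.008,0,-0.018,0,0,0,-0.008,0,-0.018,0,0,0,-0.004,0,-0.009,0,0,0,0,0,0,0,0,0], "aperture": 40, "grip_force": 110, "only": "time|width"}}

```text
time: 7.48
width: 54.2
```

```bash
python3 st.py
```

Run:
```python
from plant import vision
import cv2,numpy as np
a=vision.read_camera("side")["pixels"][130:290,250:410]
b=vision.read_camera("scene")["pixels"][220:340,210:330]
o=np.hstack([cv2.resize(a,(400,400),interpolation=2),cv2.resize(b,(400,400),interpolation=2)])
cv2.imwrite("pics/lift.png",o[:,:,::-1])
```

```text
t 7.4833 tcp stand [ 31.1  -0.4 319.1] rot vs stand-down [ 0.001  0.417 -0.   ] F [ 1.   0.7 -1.7] w 54.2 g 115.7541598950047 q [ 0.05  0.57 -0.08  1.32 -0.12  2.88]
pivot-local x -95.7 y -0.4 z 266.2
```

View pics/lift.png

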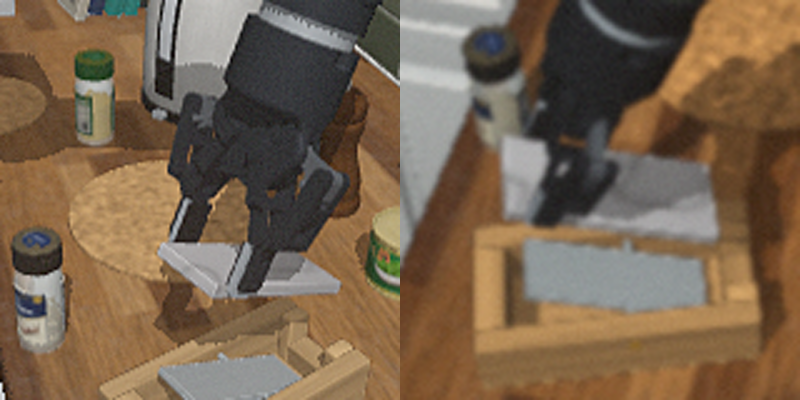

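The tile is out, held firmly and still square to the pads, clear above the empty cradle. The next rows level it, carry it to the mat and yaw +0.6 rad to keep joint 6 in range.

Converted, 8 mm is 0.008, 6 mm is 0.006, -0.1 rad is -1.

Request:
{"op": "pendant", "data": {"offsets": [0,0,0,0,0.7,0,0,0,0,0,0.7,0,0,0,0,0,0.7,0,0,0,0,0,0.7,0,0,0,0,0,0.7,0,0,0,0,0,0.67,0,0.004,-0.014,0,0,0,0,0.008,-0.029,0,0,0,0,0.008,-0.029,0,0,0,0,0.008,-0.029,0,0,0,0,0.008,-0.029,0,0,0,0,0.008,-0.029,0,0,0,0,0.008,-0.029,0,0,0,0,0.006,-0.024,0,0,0,0,0.0043,-0.0177,0,0,0,-1,0,0,0,0,0,-1,0,0,0,0,0,-1,0,0,0,0,0,-1,0,0,0,0,0,-1,0,0,0,0,0,-1], "only": "time|tcp|width"}}

```text
time: 9.25
tcp_pos: [524.4, 303.5, 315.5]
width: 54.4
```

Request:
{"op": "pendant", "data": {"offsets": [0,0,0,0,0,0,0,0,0,0,0,0], "only": "tcp"}}

```text
tcp_pos: [524.5, 303.6, 316.0]
```

```bash
python3 st.py
```

Run:
```python
from plant import vision
import cv2,numpy as np
a=vision.read_camera("side")["pixels"][60:260,220:420]
b=vision.read_camera("scene")["pixels"][130:290,240:400]
o=np.hstack([cv2.resize(a,(400,400),interpolation=2),cv2.resize(b,(400,400),interpolation=2)])
cv2.imwrite("pics/over.png",o[:,:,::-1])
```

```text
t 9.4167 tcp stand [ 92.3 208.4 316. ] rot vs stand-down [-0.015  0.001  0.627] F [-0.1 -0.2 -1.8] w 54.4 g 115.96332013257779 q [ 0.4   0.5  -0.16  0.91  0.01  2.57]
pivot-local x -38.6 y 208.4 z 288.3
```

View pics/over.png

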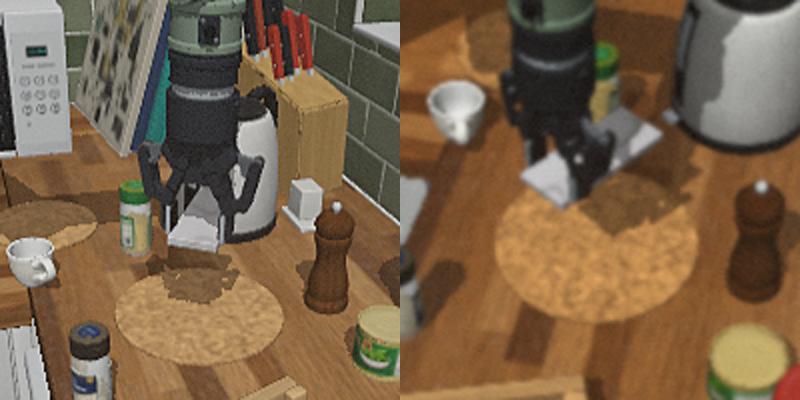

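The tile is level and yawed, held above the mat. The mat is at (200,315) in the left half and (597,247) in the right. The pose ended about 20 mm short, so I'm correcting that and lowering to about 12 mm above contact.

Converted, 25 mm is 0.025, 20 mm is 0.02, -0.015 rad is -0.15.

Request:
{"op": "pendant", "data": {"offsets": [0.0065,-0.0075,0,-0.15,0,0,0.0065,-0.0075,0,0,0,0,0,0,0.02,0,0,0,0,0,0.025,0,0,0,0,0,0.025,0,0,0,0,0,0.025,0,0,0,0,0,0.018,0,0,0,0,0,0.012,0,0,0,0,0,0,0,0,0,0,0,0,0,0,0], "only": "time|tcp"}}

```text
time: 10.35
tcp_pos: [519.8, 324.5, 192.1]
```

```bash
python3 st.py
```

Run:
```python
from plant import vision
import cv2,numpy as np
a=vision.read_camera("side")["pixels"][110:270,240:400]
b=vision.read_camera("scene")["pixels"][150:290,250:390]
o=np.hstack([cv2.resize(a,(400,400),interpolation=2),cv2.resize(b,(400,400),interpolation=2)])
cv2.imwrite("pics/low.png",o[:,:,::-1])
```

```text
t 10.35 tcp stand [ 94.9 229.7 192.1] rot vs stand-down [-0.001 -0.005  0.631] F [ 0.1  0.3 -1.9] w 54.4 g 115.98371722153388 q [ 0.44  0.65 -0.27  0.65  0.    2.61]
pivot-local x 14.3 y 229.7 z 176.3
```

View pics/low.png

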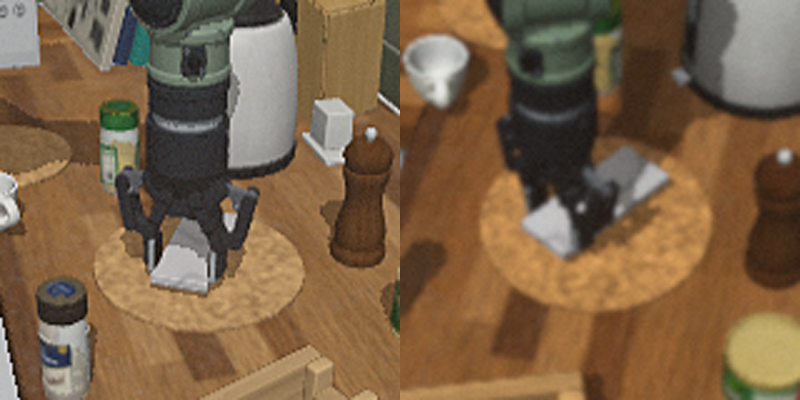

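The tile is level and centred over the mat, its centre near (597,202) against the mat's (597,222) in the right half; most of that difference is height. Lowering to contact.

Request:
{"op": "pendant", "data": {"offsets": [0,0,0.005,0,0,0,0,0,0.004,0,0,0,0,0,0.002,0,0,0,0,0,0.001,0,0,0,0,0,0,0,0,0], "only": "tcp|contact"}}

```text
tcp_pos: [520.0, 323.9, 180.0]
contact_force: [-0.4, 0.1, -2.0]
```

Request:
{"op": "pendant", "data": {"offsets": [0,0,0.001,0,0,0,0,0,0,0,0,0], "only": "tcp|contact"}}

```text
tcp_pos: [520.1, 324.0, 179.2]
contact_force: [-0.3, 0.2, -1.4]
```

Request:
{"op": "pendant", "data": {"offsets": [0,0,0.001,0,0,0,0,0,0,0,0,0], "only": "tcp|contact"}}

```text
tcp_pos: [520.3, 324.1, 178.6]
contact_force: [-0.1, 0.2, 1.7]
```

Contact came at the predicted height (178.6 against 177.6 expected). Release, then rise straight up.

Converted, 0.5 mm is 0.0005.

Request:
{"op": "pendant", "data": {"offsets": [0,0,0.0005,0,0,0,0,0,0,0,0,0], "only": "tcp|contact"}}

```text
tcp_pos: [520.2, 324.1, 178.5]
contact_force: [-1.7, -2.0, 5.5]
```

Request:
{"op": "pendant", "data": {"offsets": [0,0,0,0,0,0,0,0,0,0,0,0,0,0,0,0,0,0,0,0,0,0,0,0,0,0,0,0,0,0], "aperture": 82, "grip_force": 20, "only": "contact|width|grip"}}

```text
contact_force: [-0.1, -0.3, -0.8]
width: 82.1
gripper_force: 0.0
```

Request:
{"op": "pendant", "data": {"offsets": [0,0,-0.005,0,0,0,0,0,-0.015,0,0,0,0,0,-0.03,0,0,0,0,0,-0.035,0,0,0,0,0,-0.035,0,0,0,0,0,-0.035,0,0,0,0,0,-0.035,0,0,0,0,0,0,0,0,0,0,0,0,0,0,0]}}

```text
time: 12.53
tcp_pos: [520.1, 323.6, 370.9]
tool_rot: [-0.001, 0.884, 0.467, 0.006]
contact_force: [0.0, -0.9, -0.3]
width: 82.1
gripper_force: 0.0
```

Run:
```python
from plant import vision
from h import *
o=[]
for n,roi in [("side",(260,170,380,250)),("scene",(275,190,365,262))]:
    c=vision.read_camera(n); im=c["pixels"]; x0,y0,x1,y1=roi
    s=cv2.cvtColor(im,cv2.COLOR_RGB2HSV)[y0:y1,x0:x1]; m=np.zeros(im.shape[:2],np.uint8)
    m[y0:y1,x0:x1]=((s[...,1]<45)&(s[...,2]>100))*255
    k=max(cv2.findContours(m,0,2)[0],key=cv2.contourArea)
    print(n,cv2.minAreaRect(plane(c,k[:,0],16)[:,:2].astype(np.float32)))
    o.append(cv2.resize(im[130:290,240:400],(400,400),interpolation=2))
cv2.imwrite("pics/end.png",np.hstack(o)[:,:,::-1])
```

```text
side ((543.4468994140625, 356.6966857910156), (150.67539978027344, 59.030662536621094), 57.520381927490234)
scene ((545.5761108398438, 360.0615234375), (141.48280334472656, 59.243648529052734), 57.63055419921875)
```

View pics/end.png

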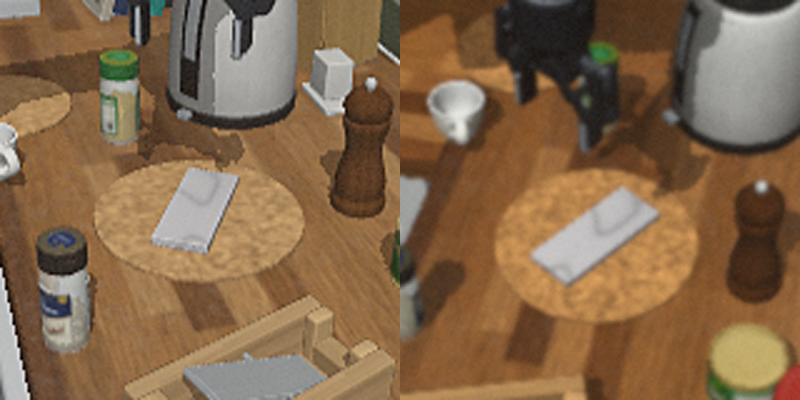

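The tile lies flat and released in the middle of the mat, centre (545.6, 360.1) against the mat's (545, 360). The other things stand where they were and the gripper is clear.

```bash
python3 -c "from plant import sign_off; print(sign_off())"
```

```text
the job is handed in; nothing more can be done
None
```

The job is handed in: the tile was tipped, lifted out by its raised end and set down flat, its centre within about 4 mm of the mat's as measured by both cameras, at 12.5 s of the 48 s allowed; no verdict was printed.

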